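Set out the toy farm on its display board

TASK

Set out the wooden toy farm on its board: press the red roof down onto the house until it is fully home on both studs, stand the green tree halfway between the house and the pond and in line with them, park the yellow car on the middle of the grey road straight in front of the house (the robot's side), and stand the cow on the middle of the green meadow strip straight behind the pond. The car and the cow stand lengthwise along their strips, everything is upright and let go, and the blue car and the orange tree stay where they are.

Things in the scene. Friction and masses are not known exactly. Their poses are not given: they have to be found in the camera images.
- board: fixed plywood board, 270 (x) by 350 (y) by 8 mm; x points away from the robot, y to the left, within 9 degrees. Along the robot-side edge a grey road with white dashes, 70 mm wide, centre line at board x = -90 mm; along the far edge a green meadow strip, 70 mm wide, centre line at x = +90 mm; bare wood between. Origin: centre of the underside; top 8 mm above the table
- house: fixed white toy house without roof, 60 by 60 by 34 mm high, blue door towards the road. On its flat top two round studs at house y = +16 and -16 mm, 14 mm across, 8 mm tall, tapering to 8 mm. It stands on the board 105 mm left or right of its centre, the pond as far on the other side; axes parallel to the board. Origin: centre of the underside, on the board top
- pond: fixed blue pond, a flat round disc 80 mm across and 4 mm thick on the board's middle row; axes parallel to the board's. Origin: centre of the underside, on the board's top
- roof: loose red gable roof with brown chimney, 56 along the ridge (x) by 73 (y), 44 mm high. Underside: two sockets 16 mm square, 12 deep at y = +16 and -16 mm, loose on the house studs, either way round; a light push seats it. Grip the flat gable ends across x, TCP 24 mm above the underside. Home: underside on the house top. Origin: centre of the underside; z up
- tree: loose green wooden toy tree, 90 mm high: round foot 52 mm across and 8 mm thick, thin trunk, crown with a vertical-sided cylinder 40 mm across from 40 to 74 mm up, rounded above; grip it there from any side. Origin: centre of the underside; z up
- yellow_car: loose yellow wooden toy car, 74 long (its x) by 40 wide (its y) by 44 mm high on fixed (not rolling) wheels; plain parallel sides 36 mm apart from 10 to 44 mm up, good to grip across its y at about 32 mm up. Origin: centre of the underside, at wheel contact height; z up
- cow: loose wooden cow, white with black patches: body 64 long (its x) by 28 wide (its y), from 20 to 46 mm up on four legs, head at +x reaching 53 mm from the origin and 66 mm up with the horns; grip across its y at about 36 mm up. Origin: on the ground midway between the four legs, under the middle of the body; z up
- blue_car: bystander, to be left alone: blue wooden toy car, 74 long (its x) by 40 wide (its y) by 44 mm high on fixed (not rolling) wheels; plain parallel sides 36 mm apart from 10 to 44 mm up, good to grip across its y at about 32 mm up. Origin: centre of the underside, at wheel contact height; z up
- orange_tree: bystander, to be left alone: orange wooden toy tree, 90 mm high: round foot 52 mm across and 8 mm thick, thin trunk, crown with a vertical-sided cylinder 40 mm across from 40 to 74 mm up, rounded above; grip it there from any side. Origin: centre of the underside; z up
Things that resemble listed ones, but are neither listed nor needed, are in the scene too. What is shaped like the cow but pink or turquoise is not meant.

How it is judged:
By the outcome, as a careful person would: the job done as asked, in the order asked, and still so for the second after the job is handed in, with the robot touching nothing.
It also fails if it takes over 115 s, if anything falls off the work surface, if the arm or the gripper's body presses on something with over 40 N, if the wrist force passes 120 N, or if a joint passes its speed limit or range.

ROBOT

A 6-joint arm with a two-finger parallel gripper is mounted at the origin on the work surface. World frame = base frame: x ahead of the robot, y to its left, z up, the work surface at z = 0. Lengths are in m, angles in rad, forces in N, time in s.
With the tool pointing down it reaches from about 0.35 to 0.775 m from the base axis. Payload 5.5 kg.
Tool frame: the origin (TCP) lies between the finger pads, 19 mm behind the fingertips; this is the grasp point; z points along the fingers, y is the line along which they close (so a half turn about z gives the same grasp; the last joint's range is limited). The gripper opens to 85 mm and grips with 20 to 120 N. Pads are 22 mm wide; open, the fingers measure 114 mm over their backs; the gripper's body (76 mm by 85 mm) begins 54 mm behind the grasp point. The pads swing forward as they close: fully open they stand 13 mm farther back than shut.
Start: joints at [-1.422, 0.313, 0.046, 1.304, 0, 1.431], TCP at [0.164, -0.551, 0.25] pointing down, gripper open.
Joint ranges: [-2.76, 2.76], [-0.86, 1.69], [-1.03, 1.26], [-2.2, 2.34], [-1.47, 1.5], [-3.14, 3.14]. Speed limits (rad/s): [2.57, 2.57, 3.14, 3.14, 3.14, 3.14].

INTERFACE

Orientations are given as a unit quaternion [w, x, y, z].
In Python, from workcell import status, optics, hand_in gives the robot as it stands.
- The arm moves only by the shell command python3 -m handwheel 'ROWS' [FORCE]. ROWS is a JSON object whose one key "deltas" holds a list of rows, each a list of 5 numbers: the opening, from -1 (shut) to 1 (fully open), then the shift along the tool's x, y, z in units of 40 mm (1.0 is 40 mm), then the turn about the tool's z in units of 10 degrees (1.0 is 10 degrees). In form: {"deltas": [[jaw, x, y, z, roll], ...]}. A call has 1 to 20 rows; each row shifts and turns the commanded pose from where the row before left it, along the tool's axes as they then stand; what a row does not reach is not made up. A row lasts 1/8 s, in which the tool goes at most 62.5 mm and 10.7 degrees, less where a joint would pass 70% of its speed; a pose out of reach is approached as far as the arm can. A call is refused whole if a number of a shift passes 1 or a number of a turn 1, either way. A call with a gripper value outside its range is refused whole. The fingers move at their own pace and stop on an object; FORCE is the grip in N (left out, the last holds). Time passes only in rows, so rows that do not move let the fingers close. It gives the time, the measured TCP pose, the force, the opening and the grip force at its end, in the units of the state.
- status.get_state(): the state, without advancing time (a new reading comes with each control period).
- optics.read_camera(name): name is "scene" or "top"; returns a dict with "frame" (384x512x3 uint8, red, green, blue), "depth" (384x512 float32, m along the optical axis (not along the pixel's ray), 0 where there is no reading), "vfov" (degrees; the focal length in pixels is half the picture's height over the tangent of half this angle, whatever the lens; pixels are square), "cx", "cy" (the principal point, pixels), "origin" and "attitude" of the camera in the world. Camera axes: x right, y down, z forward; pixel columns grow to the right and rows downward; lengths in m; the calibration is good to about 2 mm. A picture is of the moment at which its call begins.
- hand_in(): hands the job in; it is judged then, once.
The state is a dict: "clock": time; "joint_pos": joint angles; "qvel": joint speeds; "tau": joint torques, N m; "tcp_pos": TCP position; "orientation": TCP orientation; "wrist_force": force on the tool from outside, world axes, zero at the start; "ft_torque": the same for the moment, N m; "finger_gap": finger opening in m; "grip_force": force on a finger pad.
Only numpy, scipy, OpenCV 4.12 (cv2) and the standard library are available. Lean on these libraries where they do the work, as an engineer would, in place of code of your own. Each camera call takes 0.05 s, during which the arm holds its last target. There are 200 camera calls.

## Working session

There is one attempt and no reset: what is moved stays moved. The work goes in short steps, Python scripts to look and compute and a shell command to move; the robot and the scene stay as the last step left them, time stands still between calls to the robot, and variables do not carry over. Pictures are saved under pics/ and viewed, at most 14 in all, crops included, and the job is handed in when it is done.

```bash
mkdir -p pics; ls; python3 - <<'E'
from workcell import status, optics
import cv2,numpy as np
s=status.get_state(); print({k:np.round(v,3).tolist() for k,v in s.items()})
for n in("scene","top"):
    c=optics.read_camera(n); cv2.imwrite(f"pics/{n}0.png",cv2.resize(c["frame"][:,:,::-1],None,fx=1.5,fy=1.5,interpolation=cv2.INTER_CUBIC))
    np.savez(f"{n}0.npz",**c); print(n,{k:c[k] for k in c if k not in("frame","depth")})
E
```

```text
pics
{'clock': 0.0, 'joint_pos': [-1.422, 0.314, 0.045, 1.304, -0.0, 1.431], 'qvel': [-0.001, -0.0, 0.002, -0.0, 0.0, -0.001], 'tau': [0.0, -48.063, 29.853, 0.019, -0.0, -0.0], 'tcp_pos': [0.164, -0.551, 0.249], 'orientation': [-0.001, 0.99, 0.144, -0.0], 'wrist_force': [-0.361, 0.15, 0.224], 'ft_torque': [0.005, -0.006, -0.039], 'grip_force': 0.0, 'finger_gap': 0.085}
scene {'vfov': 48.80958222885266, 'cx': 251.61986913977375, 'cy': 192.48832874845738, 'origin': array([1.12531914, 0.02892651, 0.96882846]), 'attitude': array([-0.18254294,  0.62565604,  0.73093957, -0.20238561])}
top {'vfov': 56.20248701841784, 'cx': 252.97204718352262, 'cy': 186.15170547986975, 'origin': array([ 0.4975816 , -0.06306411,  0.8632572 ]), 'attitude': array([-0.03122583,  0.71061319, -0.70270015,  0.01631987])}
```

View pics/scene0.png

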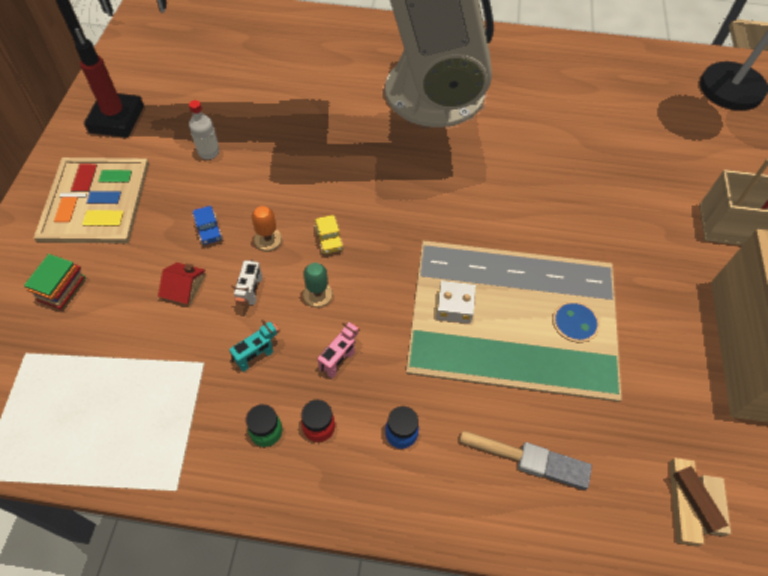

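View pics/top0.png

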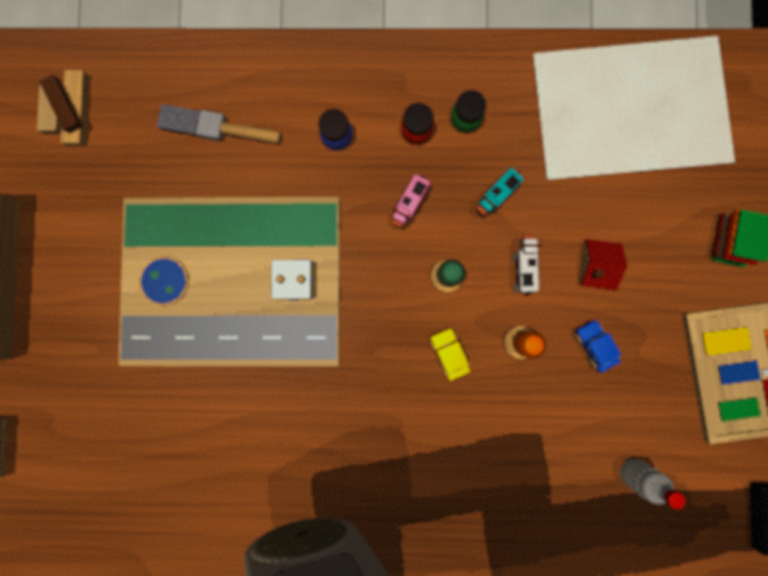

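The scene view shows the loose toys left of the board. In the top view (scaled 1.5×, up = +x, left = +y), I see the house at (292,280), pond (163,282), roof (603,264), tree (450,273), yellow car (450,354) and the white cow (528,266) with its head toward the top.

```bash
cat > h.py <<'E'
import numpy as np,cv2
from scipy.spatial.transform import Rotation as R
def cloud(c):
    H,W=c["depth"].shape; f=H/2/np.tan(np.radians(c["vfov"])/2)
    v,u=np.mgrid[:H,:W]; d=c["depth"]
    p=np.stack([(u-c["cx"])/f*d,(v-c["cy"])/f*d,d],-1)
    q=c["attitude"]; return p@R.from_quat([q[1],q[2],q[3],q[0]]).as_matrix().T+c["origin"]
def hsv(c): return cv2.cvtColor(c["frame"],cv2.COLOR_RGB2HSV)
def rect(P):
    (cx,cy),(w,h),a=cv2.minAreaRect(P[:,:2].astype(np.float32)*1000)
    if w<h: w,h,a=h,w,a+90
    return [round(float(x),1) for x in (cx,cy,w,h,(a+90)%180-90)]
E
cat > m.py <<'E'
import sys
from h import *
boxes=dict(roof=(578,238,632,294),tree=(428,254,470,296),ycar=(428,326,474,384),cow=(512,234,544,298),house=(266,256,318,304),pink=(388,172,434,230),bcar=(572,318,624,374),otree=(502,322,550,362))
c=np.load("top0.npz"); P=cloud(c); s=np.load("scene0.npz"); S=cloud(s)
print("table z",np.median(P[250:270,60:120,2]),np.median(S[330:345,150:250,2]))
h=hsv(c)
for n,b in boxes.items():
    a=[int(x/1.5) for x in b]; Q=P[a[1]:a[3],a[0]:a[2]].reshape(-1,3)
    lo,hi=Q[:,:2].min(0),Q[:,:2].max(0)
    m=(S[...,:2]>lo).all(-1)&(S[...,:2]<hi).all(-1); T=S[m]
    z0=.014 if n=="house" else .01
    for k,X in(("top",Q),("scn",T)):
        X=X[X[:,2]>z0]; 
        for zl in (z0,.03,.04): 
            Y=X[X[:,2]>zl]
            if len(Y)>5: print(n,k,zl,len(Y),rect(Y),"mean",np.round(Y.mean(0)*1000,1),"zmax",round(Y[:,2].max()*1000,1))
# board parts by colour
for k,C,X in(("top",c,P),("scn",s,S)):
    H=hsv(C).astype(int); ins=(X[...,1]>.05)&(X[...,1]<.5)&(X[...,0]>.3)&(X[...,0]<.75)&(X[...,2]<.02)&(X[...,2]>.003)
    for n,m in(("green",(abs(H[...,0]-75)<15)&(H[...,1]>120)),("pond",(abs(H[...,0]-110)<14)&(H[...,1]>120)),("road",(H[...,1]<50))):
        m=cv2.morphologyEx((m&ins).astype(np.uint8),cv2.MORPH_OPEN,np.ones((3,3)))
        l,L,st,ce=cv2.connectedComponentsWithStats(m); i=1+st[1:,4].argmax(); Y=X[L==i]
        print(k,n,len(Y),rect(Y),np.round(Y.mean(0)*1000,1))
    b=ins&(X[...,2]>.0055); l,L,st,ce=cv2.connectedComponentsWithStats(b.astype(np.uint8)); i=1+st[1:,4].argmax(); print(k,"board",rect(X[L==i]),np.median(X[L==i][:,2]))
E
python3 m.py
```

```text
table z -0.0005614694665825315 0.0001949661816078585
roof top 0.01 873 [562.3, -241.9, 371.2, 82.8, -82.7] mean [ 579.1 -385.    35.7] zmax 863.3
roof top 0.03 413 [554.0, -240.1, 368.4, 48.9, -79.9] mean [ 578.3 -383.3   51.8] zmax 863.3
roof top 0.04 145 [548.8, -238.6, 364.1, 34.2, -79.1] mean [ 573.6 -372.5   82.2] zmax 863.3
roof scn 0.01 1256 [580.1, -275.9, 296.7, 89.3, 89.1] mean [ 584.3 -298.2   42.5] zmax 91.4
roof scn 0.03 881 [579.6, -276.7, 286.0, 88.5, 85.2] mean [ 580.4 -270.3   51.9] zmax 91.4
roof scn 0.04 655 [579.6, -276.3, 285.2, 88.5, 85.2] mean [ 578.2 -235.7   57.7] zmax 91.4
tree top 0.01 295 [529.6, -120.8, 125.0, 42.7, -42.1] mean [ 558.9 -146.    91.3] zmax 863.3
tree top 0.03 284 [542.4, -110.7, 125.0, 38.4, -63.8] mean [ 559.1 -146.4   94.4] zmax 863.3
tree top 0.04 283 [542.4, -110.7, 125.0, 38.4, -63.8] mean [ 559.1 -146.4   94.6] zmax 863.3
tree scn 0.01 289 [567.0, -148.4, 41.3, 35.6, -60.8] mean [ 572.2 -148.4   68.2] zmax 91.4
tree scn 0.03 271 [567.4, -149.7, 39.9, 35.0, -69.7] mean [ 572.4 -148.7   72. ] zmax 91.4
tree scn 0.04 267 [567.4, -149.7,
[... 3156 characters left out ...]
0, 44.4, -85.8] mean [ 460.7 -223.4   59.8] zmax 90.9
otree scn 0.04 371 [453.3, -210.9, 151.8, 35.2, -79.0] mean [ 461.5 -230.8   62.5] zmax 90.9
top green 3266 [641.0, 207.5, 315.2, 61.7, -89.4] [640.8 206.1   8.1]
top pond 544 [549.3, 301.3, 66.9, 62.4, -89.2] [549.7 300.7  12.1]
top road 3644 [460.8, 208.6, 315.2, 64.4, -89.3] [460.9 207.    8. ]
top board [550.4, 211.2, 324.0, 268.3, -89.5] 0.00814264165113665Traceback (most recent call last):
  File "m.py", line 22, in <module>
    l,L,st,ce=cv2.connectedComponentsWithStats(m); i=1+st[1:,4].argmax(); Y=X[L==i]
                                                       ~~~~~~~~~~~~~~~^^
ValueError: attempt to get argmax of an empty sequence
```

```bash
cat > m2.py <<'E'
from h import *
def blobs(tag):
    A=[]
    for k in("top","scene"):
        c=np.load(f"{k}{tag}.npz"); P=cloud(c); ok=(c["depth"]>.05)&(P[...,0]>.38)&(P[...,0]<.72)&(P[...,1]>-.45)&(P[...,1]<.42)
        H=hsv(c).astype(int)
        b=ok&(P[...,2]>.0055)&(P[...,2]<.02)&(P[...,1]>.0)
        l,L,st,_=cv2.connectedComponentsWithStats(b.astype(np.uint8)); i=1+st[1:,4].argmax(); print(k,"board",rect(P[L==i]),np.median(P[L==i][:,2]))
        ins=b
        for n,m in(("green",(abs(H[...,0]-75)<15)&(H[...,1]>100)),("pond",(abs(H[...,0]-110)<14)&(H[...,1]>120)&(P[...,1]>.24)),("road",(H[...,1]<70))):
            m=cv2.morphologyEx((m&ins).astype(np.uint8),cv2.MORPH_CLOSE,np.ones((3,3)))
            m=cv2.morphologyEx(m,cv2.MORPH_OPEN,np.ones((3,3)))
            l,L,st,_=cv2.connectedComponentsWithStats(m)
            if l>1: i=1+st[1:,4].argmax(); Y=P[(L==i)&ins]; print(k,n,len(Y),rect(Y),np.round(Y.mean(0)*1000,1))
        A.append(np.c_[P[ok],H[ok]])
    for k,B in zip(("top","scn"),A):
        B=B[B[:,2]>.016]
        g=np.zeros((200,350),np.uint8); ix=((B[:,:2]-[.36,-.46])/.0026).astype(int); g[ix[:,0],ix[:,1]]=1
        g=cv2.morphologyEx(g,cv2.MORPH_CLOSE,np.ones((5,5)))
        n,L=cv2.connectedComponents(g); lab=L[ix[:,0],ix[:,1]]
        for i in range(1,n):
            Y=B[lab==i]
            if len(Y)<60: continue
            print(k,len(Y),"hue",np.median(Y[:,3]),np.round(Y[:,:3].mean(0)*1000,1),"zmax",round(Y[:,2].max()*1000,1))
            for z in(.016,.03,.05):
                if (Y[:,2]>z).sum()>15: print("    ",z,rect(Y[Y[:,2]>z]))
if __name__=="__main__":
    import sys; blobs(sys.argv[1])
E
python3 m2.py 0
```

```text
top board [551.2, 197.6, 351.1, 268.3, -89.2] 0.00813521848577814
top green 3474 [641.0, 198.2, 335.2, 64.0, -89.3] [641.2 196.9   8.3]
top pond 556 [549.3, 301.3, 66.9, 62.4, -89.2] [549.7 300.8  12.1]
top road 3973 [461.0, 195.9, 341.9, 68.9, -89.2] [460.8 192.    8.1]
scene board [552.0, 195.8, 351.3, 273.5, -88.9] 0.007995041304919237
scene green 2702 [641.8, 198.1, 335.3, 64.4, -89.0] [642.1 198.6   8.2]
scene pond 428 [549.6, 301.8, 65.7, 64.6, 46.6] [550.3 300.6  11.6]
scene road 2352 [462.3, 194.7, 344.1, 73.6, -89.2] [462.6 194.4   8. ]
top 538 hue 28.5 [ 440.3 -152.5   35.2] zmax 48.6
     0.016 [439.4, -153.6, 74.0, 39.9, 24.4]
     0.03 [435.7, -155.3, 41.0, 36.8, 24.0]
top 602 hue 110.0 [ 455.7 -376.7   34.7] zmax 47.9
     0.016 [454.9, -379.9, 74.2, 39.7, 29.2]
     0.03 [451.4, -382.4, 41.6, 37.4, 28.9]
top 322 hue 12.0 [ 459.1 -261.1   78.4] zmax 92.1
     0.016 [458.3, -264.7, 38.6, 38.1, 46.3]
     0.03 [458.3, -264.7, 38.6, 38.1, 46.3]
     0.05 [458.3, -264.7, 38.6, 38.1, 46.3]
top 703 hue 42.0 [550.7  90.1  41.9] zmax 52.3
     0.016 [551.9, 90.9, 60.8, 59.7, 1.
[... 1720 characters left out ...]
 27.5, 17.3]
scn 532 hue 1.0 [ 590.1 -389.8   30.3] zmax 47.0
     0.016 [583.7, -392.0, 71.6, 59.7, -6.8]
     0.03 [582.8, -391.9, 57.4, 43.8, 86.5]
scn 272 hue 70.0 [ 572.3 -148.7   71.8] zmax 91.4
     0.016 [567.4, -149.7, 39.9, 35.0, -69.7]
     0.03 [567.4, -149.7, 39.9, 35.0, -69.7]
     0.05 [567.6, -150.3, 38.8, 35.0, -69.7]
scn 460 hue 174.0 [681.8 -90.   45.1] zmax 65.5
     0.016 [677.6, -90.6, 90.3, 29.8, -29.0]
     0.03 [677.0, -90.3, 89.0, 29.6, -29.3]
     0.05 [668.5, -76.4, 58.6, 25.0, 2.1]
scn 428 hue 87.0 [ 692.2 -223.9   45.7] zmax 66.6
     0.016 [690.7, -225.7, 85.0, 31.8, -47.4]
     0.03 [690.7, -225.7, 85.0, 31.8, -47.4]
     0.05 [669.7, -211.8, 32.0, 29.1, 84.5]
```

```bash
cat > go.py <<'E'
import sys,numpy as np
from workcell import status
from scipy.spatial.transform import Rotation as R
s=status.get_state(); q=s["orientation"]; M=R.from_quat([q[1],q[2],q[3],q[0]]).as_matrix()
yaw=np.degrees(np.arctan2(M[1,0],M[0,0]))
print("t",round(s["clock"],2),"tcp",np.round(s["tcp_pos"]*1000 if hasattr(s["tcp_pos"],"shape") else np.array(s["tcp_pos"])*1000,1),"yaw",round(yaw,2),"tilt",round(np.degrees(np.arccos(-M[2,2])),2),"gap",np.round(s["finger_gap"]*1000,1),"grip",round(s["grip_force"],1),"F",np.round(s["wrist_force"],1),"q",np.round(s["joint_pos"],2))
a=sys.argv[1:]
for g in range(0,len(a),4):
    x,y,z,w=map(float,a[g:g+4]); d=np.array([x,y,z])-np.array(s["tcp_pos"])*1000
    c,n=np.cos(np.radians(w)),np.sin(np.radians(w))
    print("roll",round((yaw-w+180)%360-180,1)/10,"then tool xyz",np.round(np.array([c*d[0]+n*d[1],n*d[0]-c*d[1],-d[2]])/40,2))
E
python3 go.py 581 -390.5 150 -6.9
```

```text
t 0.1 tcp [ 163.7 -550.8  249.2] yaw 16.55 tilt 0.1 gap 85.4 grip 0.0 F [-0.4 -0.2 -0. ] q [-1.42  0.31  0.05  1.3  -0.    1.43]
roll 2.34 then tool xyz [ 9.88 -5.23  2.48]
```

```bash
python3 -m handwheel '{"deltas": [[1,0,0,0,0.78],[1,0,0,0,0.78],[1,0,0,0,0.78],[1,0.7,-0.37,0.17,0],[1,0.7,-0.37,0.17,0],[1,0.7,-0.37,0.17,0],[1,0.7,-0.37,0.17,0],[1,0.7,-0.37,0.17,0],[1,0.7,-0.37,0.17,0],[1,0.7,-0.37,0.17,0],[1,0.7,-0.37,0.17,0],[1,0.7,-0.37,0.17,0],[1,0.7,-0.37,0.17,0],[1,0.7,-0.37,0.17,0],[1,0.7,-0.37,0.17,0],[1,0.7,-0.37,0.17,0],[1,0.7,-0.37,0.17,0],[1,0,0,0,0]]}' 40; python3 go.py 581 -390.5 24.5 -6.9
```

```text
clock: 2.35
tcp_pos: [0.5789, -0.3906, 0.1529]
orientation: [-0.001, 0.998, -0.058, -0.001]
wrist_force: [-0.6, 0.4, -0.7]
finger_gap: 0.0855
grip_force: 0.0
t 2.35 tcp [ 578.9 -390.6  152.9] yaw -6.68 tilt 0.13 gap 85.5 grip 0.0 F [-0.6  0.4 -0.7] q [-0.71  0.6   0.25  1.22  0.    2.55]
roll 0.02 then tool xyz [ 0.05 -0.01  3.21]
```

```bash
python3 -m handwheel '{"deltas": [[1,0.05,-0.01,0.6,0],[1,0,0,0.6,0],[1,0,0,0.6,0],[1,0,0,0.6,0],[1,0,0,0.5,0],[1,0,0,0.3,0],[1,0,0,0,0],[0,0,0,0,0],[-0.3,0,0,0,0],[-0.3,0,0,0,0],[-0.5,0,0,0,0],[-0.5,0,0,0,0],[-0.5,0,0,0,0]]}' 40; python3 go.py 581 -390.5 150 -6.9
```

```text
clock: 3.98
tcp_pos: [0.5805, -0.3927, 0.0283]
orientation: [0.001, 0.998, -0.06, 0.001]
wrist_force: [-0.5, 0.4, 5.9]
finger_gap: 0.0551
grip_force: 44.3
t 3.98 tcp [ 580.5 -392.7   28.3] yaw -6.85 tilt 0.14 gap 55.1 grip 44.3 F [-0.5  0.4  5.9] q [-0.71  0.68  0.08  0.97 -0.    2.55]
roll 0.01 then tool xyz [ 0.01 -0.06 -3.04]
```

```bash
python3 -m handwheel '{"deltas": [[-0.6,0,0,-0.5,0],[-0.6,0,0,-0.6,0],[-0.6,0,0,-0.6,0],[-0.6,0,0,-0.6,0],[-0.6,0,0,-0.6,-0.7],[-0.6,0,0,0,-0.9],[-0.6,0,0,0,-0.9],[-0.6,0,0,0,-0.9],[-0.6,0,0,0,-0.9],[-0.6,0,0,0,-0.9],[-0.6,0,0,0,-0.9],[-0.6,0,0,0,-0.9],[-0.6,0,0,0,-0.9],[-0.6,0,0,0,-0.9],[-0.6,0,0,0,-0.9],[-0.6,0,0,0,-0.06],[-0.6,0,0,0,0]]}'; python3 go.py 551.8 91.4 150 90.8
```

```text
clock: 6.1
tcp_pos: [0.5796, -0.392, 0.1425]
orientation: [-0.0, 0.703, 0.711, -0.0]
wrist_force: [0.6, 0.3, -1.0]
finger_gap: 0.0554
grip_force: 43.6
t 6.1 tcp [ 579.6 -392.   142.5] yaw 90.61 tilt 0.03 gap 55.4 grip 43.6 F [ 0.6  0.3 -1. ] q [-0.71  0.6   0.23  1.2  -0.    0.85]
roll -0.02 then tool xyz [12.09 -0.53 -0.19]
```

```bash
python3 -m handwheel '{"deltas": [[-0.6,0.4,0,0,0],[-0.6,0.7,-0.03,-0.01,0],[-0.6,0.7,-0.03,-0.01,0],[-0.6,0.7,-0.03,-0.01,0],[-0.6,0.7,-0.03,-0.01,0],[-0.6,0.7,-0.03,-0.01,0],[-0.6,0.7,-0.03,-0.01,0],[-0.6,0.7,-0.03,-0.01,0],[-0.6,0.7,-0.03,-0.01,0],[-0.6,0.7,-0.03,-0.01,0],[-0.6,0.7,-0.03,-0.01,0],[-0.6,0.7,-0.03,-0.01,0],[-0.6,0.7,-0.03,-0.01,0],[-0.6,0.7,-0.03,-0.01,0],[-0.6,0.7,-0.03,-0.01,0],[-0.6,0.7,-0.03,-0.01,0],[-0.6,0.7,-0.03,-0.01,0],[-0.6,0.4,-0.05,-0.01,0],[-0.6,0,0,0,0],[-0.6,0,0,0,0]]}'; python3 go.py 551.8 91.4 100 90.8
python3 - <<'E'
from workcell import optics
from h import *
out=[]
for n in("scene","top"):
    c=optics.read_camera(n); np.savez(f"{n}1.npz",**c); P=cloud(c); H=hsv(c).astype(int)
    near=(c["depth"]>.05)&(abs(P[...,0]-.55)<.08)&(abs(P[...,1]-.09)<.08)
    m=near&((H[...,0]<8)|(H[...,0]>172))&(H[...,1]>130)&(P[...,2]>.06); Y=P[m]
    print(n,len(Y),rect(Y),np.round(Y.mean(0)*1000,1),"z",np.round(np.percentile(Y[:,2],[1,50,99])*1000,1))
    r,cc=np.where(m); a=c["frame"][max(0,r.min()-30):r.max()+40,max(0,cc.min()-40):cc.max()+40,::-1]; out.append(cv2.resize(a,(400,400)))
cv2.imwrite("pics/roof1.png",np.hstack(out))
E
```

```text
clock: 8.6
tcp_pos: [0.5523, 0.0871, 0.1496]
orientation: [0.0, 0.703, 0.712, -0.0]
wrist_force: [0.4, 0.2, -1.7]
finger_gap: 0.0555
grip_force: 43.6
t 8.6 tcp [552.3  87.1 149.6] yaw 90.72 tilt 0.03 gap 55.5 grip 43.6 F [ 0.4  0.2 -1.7] q [ 0.01  0.33 -0.18  1.06 -0.    1.57]
roll -0.01 then tool xyz [ 0.11 -0.01  1.24]
scene 328 [573.1, 88.8, 92.3, 73.3, 3.1] [559.1  85.7 144.2] z [133.6 142.8 179.2]
top 277 [552.4, 64.4, 51.9, 25.1, 0.5] [551.8  61.5 143.8] z [135.1 143.5 160.2]
```

View pics/roof1.png

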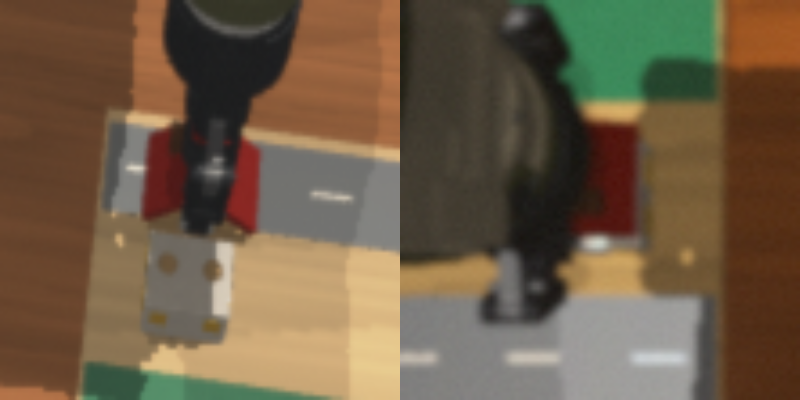

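Roof is held level and square above the house (studs at (168,265) and (212,270) in the left crop, in front of it). Its eave sits about 1.2 mm further along y than the TCP suggests, so I aim y ≈ 90.2 and descend.

```bash
python3 -m handwheel '{"deltas": [[-0.6,0.08,-0.01,0.4,0],[-0.6,0,0,0.5,0],[-0.6,0,0,0.45,0],[-0.6,0,0,0.25,0],[-0.6,0,0,0.1,0],[-0.6,0,0,0,0],[-0.6,0,0,0,0]]}'; python3 go.py 551.8 90.2 70.3 90.8
```

```text
clock: 9.57
tcp_pos: [0.5524, 0.0907, 0.0822]
orientation: [0.0, 0.703, 0.712, 0.0]
wrist_force: [0.5, -0.8, -1.2]
finger_gap: 0.055
grip_force: 43.6
t 9.57 tcp [552.4  90.7  82.2] yaw 90.74 tilt 0.07 gap 55.0 grip 43.6 F [ 0.5 -0.8 -1.2] q [ 0.02  0.39 -0.28  0.91 -0.    1.58]
roll -0.01 then tool xyz [-0.01 -0.01  0.3 ]
```

```bash
python3 -m handwheel '{"deltas": [[-0.6,0,0,0.1,0],[-0.6,0,0,0.1,0],[-0.6,0,0,0,0]]}';  python3 -m handwheel '{"deltas": [[-0.6,0,0,0.05,0],[-0.6,0,0,0.05,0],[-0.6,0,0,0,0]]}'; python3 go.py 551.8 90.2 70.3 90.8
```

```text
clock: 9.95
tcp_pos: [0.5514, 0.0908, 0.0731]
orientation: [-0.0, 0.702, 0.712, -0.0]
wrist_force: [0.4, -0.0, -0.6]
finger_gap: 0.0556
grip_force: 43.6
clock: 10.32
tcp_pos: [0.5519, 0.0907, 0.0702]
orientation: [0.0, 0.702, 0.712, 0.0]
wrist_force: [-1.8, -1.1, 4.7]
finger_gap: 0.055
grip_force: 44.1
t 10.32 tcp [551.9  90.7  70.2] yaw 90.75 tilt 0.03 gap 55.0 grip 44.1 F [-1.8 -1.1  4.7] q [ 0.02  0.4  -0.29  0.88 -0.    1.58]
roll -0.01 then tool xyz [-0.01 -0.   -0.  ]
```

```bash
python3 -m handwheel '{"deltas": [[-0.6,0,0,0.05,0],[-0.6,0,0,0.05,0],[-0.6,0,0,0,0]]}';  python3 -m handwheel '{"deltas": [[-0.6,0,0,0.07,0],[-0.6,0,0,0,0],[-0.6,0,0,0,0]]}'; python3 go.py 551.8 90.2 70.3 90.8
```

```text
clock: 10.7
tcp_pos: [0.5519, 0.0907, 0.0701]
orientation: [0.001, 0.702, 0.712, 0.001]
wrist_force: [-11.7, -1.4, 32.4]
finger_gap: 0.0553
grip_force: 47.7
clock: 11.08
tcp_pos: [0.5519, 0.0907, 0.0701]
orientation: [0.002, 0.702, 0.712, 0.001]
wrist_force: [-18.3, -2.1, 52.5]
finger_gap: 0.0547
grip_force: 50.0
t 11.07 tcp [551.9  90.7  70.1] yaw 90.75 tilt 0.22 gap 54.7 grip 50.0 F [-18.3  -2.1  52.5] q [ 0.02  0.4  -0.29  0.87 -0.    1.58]
roll -0.0 then tool xyz [-0.01 -0.   -0.01]
```

```bash
python3 -m handwheel '{"deltas": [[-0.6,0,0,-0.15,0],[0.2,0,0,0,0],[0.8,0,0,0,0],[0.8,0,0,0,0],[0.8,0,0,-0.5,0],[0.8,0,0,-0.7,0],[0.8,0,0,-0.7,0],[0.8,-0.7,0,-0.3,0],[0.8,-0.7,0,0,0],[0.8,-0.7,0,0,0],[0.8,-0.7,0,0,0],[0.8,-0.7,0,0,0],[0.8,-0.7,0,0,0],[0.8,-0.7,0,0,0],[0.8,0,0,0,0]]}'; python3 go.py 561.5 -149.4 150 90.8
python3 - <<'E'
from workcell import optics
from h import *
out=[]
for n in("scene","top"):
    c=optics.read_camera(n); np.savez(f"{n}2.npz",**c); P=cloud(c); H=hsv(c).astype(int)
    near=(c["depth"]>.05)&(abs(P[...,0]-.55)<.08)&(abs(P[...,1]-.09)<.06)
    m=near&((H[...,0]<8)|(H[...,0]>172))&(H[...,1]>130)&(P[...,2]>.03); Y=P[m]
    print(n,len(Y),rect(Y),np.round(Y.mean(0)*1000,1),"z",np.round(np.percentile(Y[:,2],[1,50,90,95,99])*1000,1))
    r,cc=np.where(m); a=c["frame"][max(0,r.min()-30):r.max()+40,max(0,cc.min()-40):cc.max()+40,::-1]; out.append(cv2.resize(a,(400,400)))
cv2.imwrite("pics/roof2.png",np.hstack(out))
E
```

```text
clock: 12.95
tcp_pos: [0.5543, -0.1069, 0.1559]
orientation: [-0.0, 0.704, 0.711, -0.0]
wrist_force: [0.3, -0.0, 0.1]
finger_gap: 0.0771
grip_force: 0.0
t 12.95 tcp [ 554.3 -106.9  155.9] yaw 90.58 tilt 0.05 gap 77.1 grip 0.0 F [ 0.3 -0.   0.1] q [-0.33  0.34 -0.15  1.08 -0.    1.23]
roll -0.02 then tool xyz [-1.07  0.16  0.15]
scene 562 [554.3, 90.8, 74.5, 58.3, -89.5] [557.2  90.6  70.5] z [54.5 70.5 82.2 83.6 85.8]
top 715 [552.2, 90.9, 71.0, 52.9, -89.3] [552.9  88.2  71.6] z [55.6 71.9 83.6 84.9 86.3]
```

View pics/roof2.png

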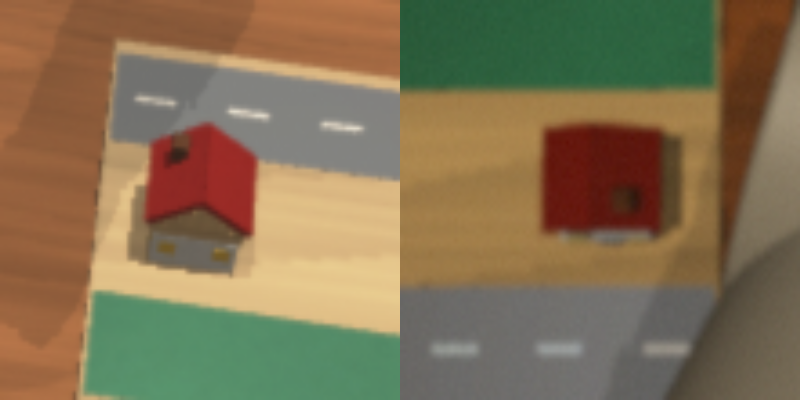

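The roof is home: ridge/chimney top at 86 mm = 42 + 44, level and square in both views. Next the tree.

```bash
python3 -m handwheel '{"deltas": [[1,-0.5,0.08,0,0],[1,-0.57,0.08,0,0],[1,0,0,0.5,0],[1,0,0,0.6,0],[1,0,0,0.6,0],[1,0,0,0.5,0],[1,0,0,0.25,0],[1,0,0,0,0]]}'; python3 go.py 561.5 -149.4 57 90.8
```

```text
clock: 14.05
tcp_pos: [0.561, -0.1484, 0.0582]
orientation: [-0.001, 0.703, 0.712, -0.0]
wrist_force: [0.4, -0.1, -1.2]
finger_gap: 0.0852
grip_force: 0.0
t 14.05 tcp [ 561.  -148.4   58.2] yaw 90.72 tilt 0.07 gap 85.2 grip 0.0 F [ 0.4 -0.1 -1.2] q [-0.4   0.45 -0.25  0.88 -0.    1.16]
roll -0.01 then tool xyz [-0.02  0.01  0.03]
```

```bash
python3 -m handwheel '{"deltas": [[0.3,-0.02,0,0,0],[-0.1,0,0,0,0],[-0.5,0,0,0,0],[-0.8,0,0,0,0],[-0.8,0,0,0,0],[-0.8,0,0,0,0],[-0.8,0,0,-0.5,0],[-0.8,0,0,-0.7,0],[-0.8,0,0,-0.7,0],[-0.8,0,0,-0.7,0],[-0.8,0,0,0,0]]}' 40; python3 go.py 550.6 196.4 165 90.8
```

```text
clock: 15.42
tcp_pos: [0.5626, -0.1492, 0.1648]
orientation: [0.002, 0.702, 0.712, 0.001]
wrist_force: [-0.2, 0.6, -1.1]
finger_gap: 0.0389
grip_force: 40.5
t 15.43 tcp [ 562.6 -149.2  164.8] yaw 90.76 tilt 0.24 gap 38.9 grip 40.5 F [-0.2  0.6 -1.1] q [-0.4   0.36 -0.1   1.11 -0.    1.16]
roll -0.0 then tool xyz [ 8.64 -0.18 -0.  ]
```

```bash
python3 -m handwheel '{"deltas": [[-0.8,0.5,0,0,0],[-0.8,0.7,-0.015,0,0],[-0.8,0.7,-0.015,0,0],[-0.8,0.7,-0.015,0,0],[-0.8,0.7,-0.015,0,0],[-0.8,0.7,-0.015,0,0],[-0.8,0.7,-0.015,0,0],[-0.8,0.7,-0.015,0,0],[-0.8,0.7,-0.015,0,0],[-0.8,0.7,-0.015,0,0],[-0.8,0.7,-0.015,0,0],[-0.8,0.7,-0.015,0,0],[-0.8,0.44,-0.015,0,0],[-0.8,0,0,0.4,0],[-0.8,0,0,0.6,0],[-0.8,0,0,0.6,0],[-0.8,0,0,0.4,0],[-0.8,0,0,0.2,0],[-0.8,0,0,0,0]]}'; python3 go.py 550.6 196.4 65.5 90.8
```

```text
clock: 17.8
tcp_pos: [0.5494, 0.1963, 0.0742]
orientation: [-0.0, 0.703, 0.712, -0.0]
wrist_force: [0.3, 0.2, -1.0]
finger_gap: 0.039
grip_force: 40.4
t 17.8 tcp [549.4 196.3  74.2] yaw 90.72 tilt 0.06 gap 39.0 grip 40.4 F [ 0.3  0.2 -1. ] q [ 0.21  0.44 -0.22  0.91 -0.    1.76]
roll -0.01 then tool xyz [0.   0.03 0.22]
```

```bash
python3 -m handwheel '{"deltas": [[-0.8,0,0.03,0.12,0],[-0.8,0,0,0,0]]}'; python3 -m handwheel '{"deltas": [[-0.8,0,0,0.06,0],[-0.8,0,0,0,0]]}';python3 -m handwheel '{"deltas": [[-0.8,0,0,0.04,0],[-0.8,0,0,0,0]]}'
```

```text
clock: 18.05
tcp_pos: [0.5512, 0.1968, 0.0703]
orientation: [0.0, 0.702, 0.712, 0.0]
wrist_force: [0.1, 0.4, -0.7]
finger_gap: 0.039
grip_force: 40.4
clock: 18.3
tcp_pos: [0.5512, 0.1969, 0.0679]
orientation: [0.0, 0.702, 0.712, 0.0]
wrist_force: [0.5, -0.1, -0.2]
finger_gap: 0.0393
grip_force: 40.5
clock: 18.55
tcp_pos: [0.5512, 0.1969, 0.0678]
orientation: [0.001, 0.702, 0.712, 0.001]
wrist_force: [-4.1, -0.7, 10.5]
finger_gap: 0.0389
grip_force: 41.5
```

```bash
python3 -m handwheel '{"deltas": [[-0.8,0,0,-0.04,0],[-0.3,0,0,0,0],[0.3,0,0,0,0],[1,0,0,0,0],[1,0,0,0,0],[1,0,0,-0.5,0],[1,0,0,-0.7,0],[1,0,0,-0.7,0],[1,0,0,-0.4,0.8],[1,0,0,0,0.9],[1,0,0,0,0.9],[1,0,0,0,0.9],[1,0,0,0,0.9],[1,0,0,0,0.9],[1,0,0,0,0.9],[1,0,0,0,0.43],[1,0,0,0,0]]}'; python3 go.py 439.4 -153.6 150 24.4
```

```text
clock: 20.68
tcp_pos: [0.5508, 0.1967, 0.1594]
orientation: [0.0, 0.977, 0.212, -0.0]
wrist_force: [-0.1, 0.2, 0.2]
finger_gap: 0.0852
grip_force: 0.0
t 20.68 tcp [550.8 196.7 159.4] yaw 24.49 tilt 0.01 gap 85.2 grip 0.0 F [-0.1  0.2  0.2] q [ 0.21  0.37 -0.09  1.1  -0.    2.92]
roll 0.01 then tool xyz [-6.15  6.82  0.24]
```

```bash
python3 -m handwheel '{"deltas": [[1,-0.4,0.44,0,0],[1,-0.5,0.55,0,0],[1,-0.5,0.55,0,0],[1,-0.5,0.55,0,0],[1,-0.5,0.55,0,0],[1,-0.5,0.55,0,0],[1,-0.5,0.55,0,0],[1,-0.5,0.55,0,0],[1,-0.5,0.55,0,0],[1,-0.5,0.55,0,0],[1,-0.5,0.55,0,0],[1,-0.5,0.55,0,0],[1,-0.25,0.33,0.2,0],[1,0,0,0,0]]}'; python3 go.py 439.4 -153.6 32.5 24.4
python3 - <<'E'
from workcell import optics
from h import *
for n in("scene","top"):
    c=optics.read_camera(n); np.savez(f"{n}3.npz",**c); P=cloud(c); H=hsv(c).astype(int)
    near=(c["depth"]>.05)&(abs(P[...,0]-.55)<.05)&(abs(P[...,1]-.196)<.04)&(P[...,2]>.03); Y=P[near]
    print(n,len(Y),rect(Y),"z",np.round(np.percentile(Y[:,2],[50,99])*1000,1))
E
```

```text
clock: 22.42
tcp_pos: [0.4393, -0.1538, 0.1508]
orientation: [-0.0, 0.977, 0.211, -0.0]
wrist_force: [0.1, 0.3, -0.3]
finger_gap: 0.0852
grip_force: 0.0
t 22.43 tcp [ 439.3 -153.8  150.8] yaw 24.37 tilt 0.08 gap 85.2 grip 0.0 F [ 0.1  0.3 -0.3] q [-0.51  0.16 -0.4   1.01  0.    2.21]
roll -0.0 then tool xyz [ 0.01 -0.    2.96]
scene 294 [556.6, 193.1, 39.1, 33.7, 74.9] z [84.5 98.2]
top 327 [550.9, 194.7, 38.6, 38.0, -25.9] z [88.8 97.8]
```

```bash
python3 -m handwheel '{"deltas": [[1,0,0,0.6,0],[1,0,0,0.6,0],[1,0,0,0.6,0],[1,0,0,0.6,0],[1,0,0,0.4,0],[1,0,0,0.16,0],[1,0,0,0,0],[0.3,0,0,0,0],[-0.1,0,0,0,0],[-0.5,0,0,0,0],[-0.8,0,0,0,0],[-0.8,0,0,0,0],[-0.8,0,0,0,0]]}' 40; python3 go.py 439.4 -153.6 32.5 24.4
```

```text
clock: 24.15
tcp_pos: [0.4402, -0.1537, 0.0338]
orientation: [0.0, 0.977, 0.212, 0.0]
wrist_force: [-0.8, 1.1, 6.0]
finger_gap: 0.0357
grip_force: 39.8
t 24.15 tcp [ 440.2 -153.7   33.8] yaw 24.44 tilt 0.07 gap 35.7 grip 39.8 F [-0.8  1.1  6. ] q [-0.51  0.29 -0.57  0.71 -0.    2.21]
roll 0.0 then tool xyz [-0.02 -0.01  0.03]
```

```bash
python3 -m handwheel '{"deltas": [[-0.8,0,0,-0.5,0],[-0.8,0,0,-0.7,0],[-0.8,0,0,-0.7,0],[-0.8,0,0,-0.4,-0.8],[-0.8,0,0,0,-0.9],[-0.8,0,0,0,-0.9],[-0.8,0,0,0,-0.9],[-0.8,0,0,0,-0.9],[-0.8,0,0,0,-0.9],[-0.8,0,0,0,-0.9],[-0.8,0,0,0,-0.44],[-0.8,0,0,0,0]]}' 40; python3 go.py 461.5 90 120 90.8
```

```text
clock: 25.65
tcp_pos: [0.4394, -0.1533, 0.1248]
orientation: [-0.0, 0.702, 0.712, -0.0]
wrist_force: [-0.1, -0.8, -1.0]
finger_gap: 0.0352
grip_force: 40.4
t 25.65 tcp [ 439.4 -153.3  124.8] yaw 90.79 tilt 0.04 gap 35.2 grip 40.4 F [-0.1 -0.8 -1. ] q [-0.51  0.18 -0.45  0.94 -0.    1.05]
roll -0.0 then tool xyz [6.07 0.64 0.12]
```

```bash
python3 -m handwheel '{"deltas": [[-0.8,0.5,0.05,0,0],[-0.8,0.7,0.075,0,0],[-0.8,0.7,0.075,0,0],[-0.8,0.7,0.075,0,0],[-0.8,0.7,0.075,0,0],[-0.8,0.7,0.075,0,0],[-0.8,0.7,0.075,0,0],[-0.8,0.7,0.075,0,0],[-0.8,0.67,0.07,0,0],[-0.8,0,0,0.5,0],[-0.8,0,0,0.6,0],[-0.8,0,0,0.4,0],[-0.8,0,0,0.3,0],[-0.8,0,0,0,0],[-0.8,0,0,0,0]]}' 40; python3 go.py 461.5 90 41.5 90.8
```

```text
clock: 27.52
tcp_pos: [0.4624, 0.0897, 0.0536]
orientation: [0.0, 0.702, 0.712, 0.0]
wrist_force: [0.8, 0.6, -1.1]
finger_gap: 0.0354
grip_force: 40.5
t 27.52 tcp [462.4  89.7  53.6] yaw 90.82 tilt 0.04 gap 35.4 grip 40.5 F [ 0.8  0.6 -1.1] q [ 0.02  0.27 -0.53  0.76 -0.    1.58]
roll 0.0 then tool xyz [ 0.01 -0.02  0.3 ]
```

```bash
python3 -m handwheel '{"deltas": [[-0.8,0,-0.02,0.15,0],[-0.8,0,0,0.06,0],[-0.8,0,0,0,0]]}'; python3 -m handwheel '{"deltas": [[-0.8,0,0,0.06,0],[-0.8,0,0,0,0]]}'; python3 -m handwheel '{"deltas": [[-0.8,0,0,0.05,0],[-0.8,0,0,0,0]]}'
```

```text
clock: 27.9
tcp_pos: [0.461, 0.0897, 0.0446]
orientation: [-0.0, 0.702, 0.712, -0.0]
wrist_force: [0.0, 0.1, -1.4]
finger_gap: 0.0356
grip_force: 40.5
clock: 28.15
tcp_pos: [0.4611, 0.0897, 0.0422]
orientation: [-0.0, 0.702, 0.712, -0.0]
wrist_force: [-0.5, -1.0, -1.4]
finger_gap: 0.0355
grip_force: 40.5
clock: 28.4
tcp_pos: [0.4613, 0.0897, 0.0418]
orientation: [0.0, 0.702, 0.712, 0.0]
wrist_force: [-4.0, -0.6, 13.7]
finger_gap: 0.0353
grip_force: 42.3
```

```bash
python3 -m handwheel '{"deltas": [[-0.8,0,0,-0.05,0],[-0.3,0,0,0,0],[0.2,0,0,0,0],[0.3,0,0,0,0],[0.3,0,0,0,0],[0.3,0,0,-0.5,0],[0.3,0,0,-0.7,0],[1,0,0,-0.7,0],[1,0,0,-0.7,0.9],[1,0,0,-0.2,0.9],[1,0,0,0,0.9],[1,0,0,0,0.9],[1,0,0,0,0.9],[1,0,0,0,0.9],[1,0,0,0,0.9],[1,0,0,0,0.9],[1,0,0,0,0.9],[1,0,0,0,0.9],[1,0,0,0,0.08],[1,0,0,0,0]]}' 40; python3 go.py 566 -270.3 150 0
```

```text
clock: 30.9
tcp_pos: [0.4612, 0.084, 0.1543]
orientation: [-0.002, 1.0, 0.003, -0.0]
wrist_force: [0.5, -0.2, -0.6]
finger_gap: 0.0855
grip_force: 0.0
t 30.9 tcp [461.2  84.  154.3] yaw 0.37 tilt 0.24 gap 85.5 grip 0.0 F [ 0.5 -0.2 -0.6] q [ 0.01  0.16 -0.39  1.02  0.    3.14]
roll 0.04 then tool xyz [2.62 8.86 0.11]
```

```bash
python3 -m handwheel '{"deltas": [[1,0.1,0.4,0,0],[1,0.2,0.65,0,0.04],[1,0.2,0.65,0,0],[1,0.2,0.65,0,0],[1,0.2,0.65,0,0],[1,0.2,0.65,0,0],[1,0.2,0.65,0,0],[1,0.2,0.65,0,0],[1,0.2,0.65,0,0],[1,0.2,0.65,0,0],[1,0.2,0.65,0,0],[1,0.2,0.65,0,0],[1,0.2,0.65,0,0],[1,0.12,0.66,0,0],[1,0,0,0,0]]}' 40; python3 go.py 566 -270.3 36 0
python3 - <<'E'
from workcell import optics
from h import *
for n in("scene","top"):
    c=optics.read_camera(n); np.savez(f"{n}4.npz",**c)
    P=cloud(c); D=c["depth"]>.05; H=hsv(c).astype(int)
    def sel(x,y,r,lo,hi): return P[D&(abs(P[...,0]-x)<r)&(abs(P[...,1]-y)<r)&(P[...,2]>lo)&(P[...,2]<hi)]
    for lab,a in(("car",(.461,.09,.055,.022,.07)),("crown",(.55,.196,.04,.04,.12)),("foot",(.55,.196,.04,.0125,.02)),("house/roof",(.55,.09,.06,.02,.1))):
        Y=sel(*a); 
        if lab=="car": Y=Y[Y[:,0]<.5]
        if len(Y)>8: print(n,lab,len(Y),rect(Y),np.round(Y.mean(0)*1000,1))
c0=np.load("top0.npz")
P=cloud(c0); m=(c0["depth"]>.05)&(abs(P[...,0]-.576)<.06)&(abs(P[...,1]+.27)<.025)&(P[...,2]>.03); Y=P[m]
for x in range(525,630,6):
    Z=Y[abs(Y[:,0]*1000-x)<3]; 
    if len(Z): print(x,len(Z),np.round([Z[:,1].min()*1000,Z[:,1].max()*1000,np.percentile(Z[:,2],90)*1000],0))
out=[]
for n,(x,y) in(("scene",(310,200)),("top",(100,180))):
    f=np.load(n+"4.npz")["frame"]; out.append(cv2.resize(f[y-75:y+75,x-65:x+85,::-1] if n=="scene" else f[y-75:y+75,x-30:x+150,::-1],(400,400)))
cv2.imwrite("pics/b4.png",np.hstack(out))
E
```

```text
clock: 32.78
tcp_pos: [0.5665, -0.2727, 0.1524]
orientation: [-0.002, 1.0, -0.001, 0.0]
wrist_force: [-0.2, 0.1, 1.3]
finger_gap: 0.0856
grip_force: 0.0
t 32.77 tcp [ 566.5 -272.7  152.4] yaw -0.13 tilt 0.21 gap 85.6 grip 0.0 F [-0.2  0.1  1.3] q [-0.58  0.46  0.02  1.13  0.    2.57]
roll -0.01 then tool xyz [-0.01 -0.06  2.91]
scene car 419 [464.0, 87.3, 74.2, 40.8, -89.0] [468.8  86.6  40.2]
scene crown 294 [556.1, 193.2, 39.0, 35.2, 73.2] [561.2 191.6  80. ]
scene foot 172 [559.5, 191.6, 51.5, 38.8, 72.7] [560.7 192.1  15.3]
scene house/roof 841 [555.1, 90.6, 75.1, 61.2, -89.2] [563.5  90.   63.3]
top car 528 [462.1, 88.3, 73.2, 36.8, -89.2] [462.2  86.3  43.2]
top crown 328 [551.2, 195.0, 39.0, 38.2, 49.1] [549.8 190.2  84.6]
top foot 158 [549.5, 188.3, 50.8, 37.6, -11.3] [548.7 185.3  15.8]
top house/roof 891 [551.1, 92.1, 73.8, 59.0, -88.8] [550.7  89.2  69.7]
531 4 [-271. -269.   40.]
537 30 [-284. -257.   47.]
543 29 [-284. -256.   47.]
549 41 [-284. -256.   48.]
555 42 [-284. -256.   48.]
561 27 [-284. -256.   48.]
567 41 [-284. -256.   47.]
573 36 [-281. -256.   47.]
579 34 [-284. -255.   48.]
585 43 [-285. -255.   48.]
591 40 [-285. -255.   50.]
597 38 [-278. -256.   62.]
603 39 [-283. -256.   66.]
609 22 [-278. -259.   62.]
615 20 [-278. -260.   60.]
621 14 [-276. -261.   51.]
```

View pics/b4.png

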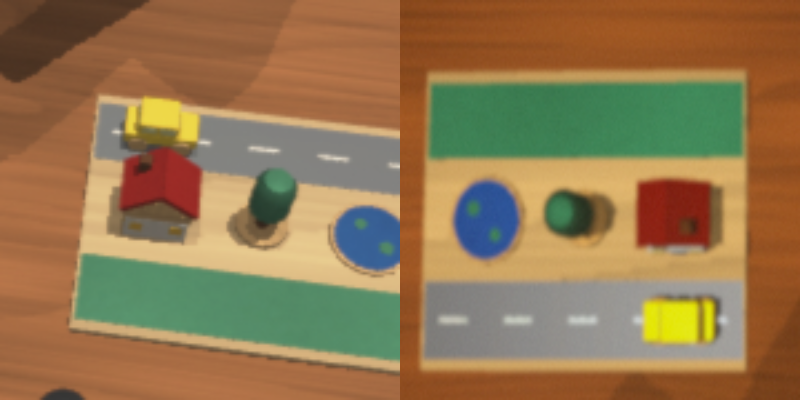

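The picture shows the roof on, tree upright between house and pond, and the yellow car lengthwise on the road. All are within about 2 mm. The cow body profile spans x 534–598, so its middle is 566. Grasping it next.

```bash
python3 -m handwheel '{"deltas": [[1,0,-0.06,0.6,0],[1,0,0,0.6,0],[1,0,0,0.6,0],[1,0,0,0.6,0],[1,0,0,0.35,0],[1,0,0,0.13,0],[1,0,0,0,0],[0.3,0,0,0,0],[-0.1,0,0,0,0],[-0.5,0,0,0,0],[-0.8,0,0,0,0],[-0.8,0,0,0,0],[-0.8,0,0,0,0],[-0.8,0,0,0,0]]}' 40; python3 go.py 566 -270.3 36 0
```

```text
clock: 34.62
tcp_pos: [0.567, -0.2674, 0.0383]
orientation: [-0.002, 1.0, 0.0, 0.0]
wrist_force: [-0.7, -0.2, 5.4]
finger_gap: 0.0271
grip_force: 40.4
t 34.62 tcp [ 567.  -267.4   38.3] yaw 0.04 tilt 0.2 gap 27.1 grip 40.4 F [-0.7 -0.2  5.4] q [-0.57  0.55 -0.14  0.89  0.    2.57]
roll 0.0 then tool xyz [-0.03  0.07  0.06]
```

```bash
python3 -m handwheel '{"deltas": [[-0.8,0,0,-0.5,0],[-0.8,0,0,-0.7,0],[-0.8,0,0,-0.7,0],[-0.8,0,0,-0.7,-0.8],[-0.8,0,0,0,-0.9],[-0.8,0,0,0,-0.9],[-0.8,0,0,0,-0.9],[-0.8,0,0,0,-0.9],[-0.8,0,0,0,-0.9],[-0.8,0,0,0,-0.9],[-0.8,0,0,0,-0.9],[-0.8,0,0,0,-0.9],[-0.8,0,0,0,-0.9],[-0.8,0,0,0,-0.18],[-0.8,0,0,0,0]]}' 40; python3 go.py 639.5 303.5 140 90.8
```

```text
clock: 36.5
tcp_pos: [0.5664, -0.2673, 0.1412]
orientation: [-0.002, 0.703, 0.712, 0.001]
wrist_force: [-0.1, 0.5, -0.4]
finger_gap: 0.0273
grip_force: 39.7
t 36.5 tcp [ 566.4 -267.3  141.2] yaw 90.73 tilt 0.28 gap 27.3 grip 39.7 F [-0.1  0.5 -0.4] q [-0.57  0.46 -0.    1.11  0.    0.99]
roll -0.01 then tool xyz [14.24  2.03  0.03]
```

```bash
python3 -m handwheel '{"deltas": [[-0.8,0.4,0.05,0,0],[-0.8,0.77,0.11,0,0],[-0.8,0.77,0.11,0,0],[-0.8,0.77,0.11,0,0],[-0.8,0.77,0.11,0,0],[-0.8,0.77,0.11,0,0],[-0.8,0.77,0.11,0,0],[-0.8,0.77,0.11,0,0],[-0.8,0.77,0.11,0,0],[-0.8,0.77,0.11,0,0],[-0.8,0.77,0.11,0,0],[-0.8,0.77,0.11,0,0],[-0.8,0.77,0.11,0,0],[-0.8,0.77,0.11,0,0],[-0.8,0.77,0.11,0,0],[-0.8,0.77,0.11,0,0],[-0.8,0.77,0.11,0,0],[-0.8,0.77,0.11,0,0],[-0.8,0.75,0.1,0,0],[-0.8,0,0,0,0]]}' 40; python3 go.py 639.5 303.5 46.3 90.8
```

```text
clock: 39.0
tcp_pos: [0.6379, 0.3064, 0.1437]
orientation: [-0.002, 0.701, 0.713, 0.002]
wrist_force: [-1.2, 0.9, -0.9]
finger_gap: 0.0271
grip_force: 39.7
t 39.0 tcp [637.9 306.4 143.7] yaw 91.0 tilt 0.27 gap 27.1 grip 39.7 F [-1.2  0.9 -0.9] q [0.33 0.62 0.26 1.21 0.   1.89]
roll 0.02 then tool xyz [-0.07  0.04  2.43]
```

```bash
python3 -m handwheel '{"deltas": [[-0.8,-0.07,0.04,0.5,0],[-0.8,0,0,0.6,0],[-0.8,0,0,0.6,0],[-0.8,0,0,0.4,0],[-0.8,0,0,0.1,0],[-0.8,0,0,0,0]]}' 40; python3 go.py 639.5 303.5 46.3 90.8
```

```text
clock: 39.75
tcp_pos: [0.6408, 0.3008, 0.0564]
orientation: [-0.001, 0.702, 0.712, 0.002]
wrist_force: [-0.1, 0.4, -0.1]
finger_gap: 0.0274
grip_force: 39.7
t 39.75 tcp [640.8 300.8  56.4] yaw 90.83 tilt 0.24 gap 27.4 grip 39.7 F [-0.1  0.4 -0.1] q [0.32 0.67 0.13 1.03 0.   1.88]
roll 0.0 then tool xyz [ 0.07 -0.03  0.25]
```

```bash
python3 -m handwheel '{"deltas": [[-0.8,0.05,-0.03,0.15,0],[-0.8,0,0,0,0]]}' 40;  python3 -m handwheel '{"deltas": [[-0.8,0,0,0.06,0],[-0.8,0,0,0,0]]}'; python3 -m handwheel '{"deltas": [[-0.8,0,0,0.05,0],[-0.8,0,0,0,0]]}'; python3 go.py 639.5 303.5 46.3 90.8
```

```text
clock: 40.0
tcp_pos: [0.6393, 0.3031, 0.0502]
orientation: [-0.001, 0.702, 0.712, 0.001]
wrist_force: [0.9, -0.0, -1.7]
finger_gap: 0.0275
grip_force: 39.7
clock: 40.25
tcp_pos: [0.6393, 0.3028, 0.0476]
orientation: [-0.002, 0.702, 0.712, 0.001]
wrist_force: [-1.0, -0.3, 0.3]
finger_gap: 0.0273
grip_force: 39.7
clock: 40.5
tcp_pos: [0.6396, 0.3029, 0.0464]
orientation: [-0.001, 0.702, 0.712, 0.002]
wrist_force: [-0.3, -0.6, 3.2]
finger_gap: 0.0274
grip_force: 40.1
t 40.5 tcp [639.6 302.9  46.4] yaw 90.85 tilt 0.25 gap 27.4 grip 40.1 F [-0.3 -0.6  3.2] q [0.33 0.68 0.12 1.01 0.   1.88]
roll 0.0 then tool xyz [ 0.01 -0.    0.  ]
```

Down at the expected height with light contact. Release, lift clear and pull back out of view.

```bash
python3 -m handwheel '{"deltas": [[-0.3,0,0,0,0],[0.2,0,0,0,0],[0.6,0,0,0,0],[0.6,0,0,0,0],[0.6,0,0,-0.4,0],[0.6,0,0,-0.7,0],[0.6,0,0,-0.7,0],[0.6,0,0,-0.7,0],[0.6,0,0,-0.5,0],[0.6,-0.7,0,0,0],[0.6,-0.7,0,0,0],[0.6,-0.7,0,0,0],[0.6,-0.7,0,0,0],[0.6,-0.7,0,0,0],[0.6,-0.7,0,0,0],[0.6,-0.7,0,0,0],[0.6,-0.7,0,0,0],[0.6,-0.7,0,0,0],[0.6,-0.7,0,0,0]]}' 40; python3 -m handwheel '{"deltas": [[0.6,-0.7,0,0,0],[0.6,-0.7,0.3,0,0],[0.6,-0.7,0.4,0,0],[0.6,-0.7,0.4,0,0],[0.6,-0.7,0.4,0,0],[0.6,0,0,0,0]]}'
python3 - <<'E'
from workcell import optics
from h import *
out=[]
for n in("scene","top"):
    c=optics.read_camera(n); np.savez(f"{n}5.npz",**c)
    cv2.imwrite(f"pics/{n}5.png",cv2.resize(c["frame"][:,:,::-1],None,fx=1.5,fy=1.5))
    P=cloud(c); D=c["depth"]>.05
    def sel(x,y,r,lo,hi): return P[D&(abs(P[...,0]-x)<r)&(abs(P[...,1]-y)<r)&(P[...,2]>lo)&(P[...,2]<hi)]
    for lab,a in(("car",(.461,.09,.055,.022,.07)),("crown",(.55,.196,.04,.04,.12)),("roof",(.55,.09,.05,.04,.1)),("cow",(.64,.305,.07,.035,.09)),("bcar",(.455,-.38,.055,.016,.06)),("otree",(.458,-.265,.04,.03,.1))):
        Y=sel(*a)
        if lab=="car": Y=Y[Y[:,0]<.5]
        if len(Y)>8: print(n,lab,len(Y),rect(Y),np.round(Y[:,2].max()*1000,1))
    Y=sel(.64,.305,.07,.035,.052); print(" cow body",rect(Y),np.round(np.percentile(Y[:,1],[2,98])*1000,1))
E
```

```text
clock: 42.88
tcp_pos: [0.6439, 0.0215, 0.166]
orientation: [-0.001, 0.702, 0.712, 0.002]
wrist_force: [-0.1, -0.4, -0.1]
finger_gap: 0.0678
grip_force: 0.0
clock: 43.62
tcp_pos: [0.7066, -0.1191, 0.1647]
orientation: [-0.001, 0.703, 0.711, 0.002]
wrist_force: [0.2, 0.5, 0.3]
finger_gap: 0.0686
grip_force: 0.0
scene car 423 [465.3, 87.2, 73.9, 41.0, -89.6] 56.4
scene crown 294 [556.1, 193.0, 39.1, 33.4, 70.4] 99.6
scene roof 747 [554.5, 90.6, 75.2, 60.4, -88.6] 87.9
scene cow 482 [641.8, 311.7, 89.9, 29.3, -89.5] 75.5
scene bcar 321 [462.3, -379.1, 66.1, 39.3, 30.2] 47.6
 cow body [641.8, 311.1, 88.6, 29.3, -89.9] [269.1 346.4]
top crown 328 [550.8, 195.1, 38.9, 38.2, 3.4] 98.5
top cow 491 [639.0, 311.4, 88.0, 28.3, -89.3] 74.4
top bcar 598 [454.6, -379.7, 74.2, 39.3, 29.2] 48.1
top otree 182 [456.8, -271.1, 38.9, 28.6, -15.2] 92.1
 cow body [639.0, 307.3, 79.9, 28.1, -89.0] [268.4 342.1]
```

View pics/scene5.png

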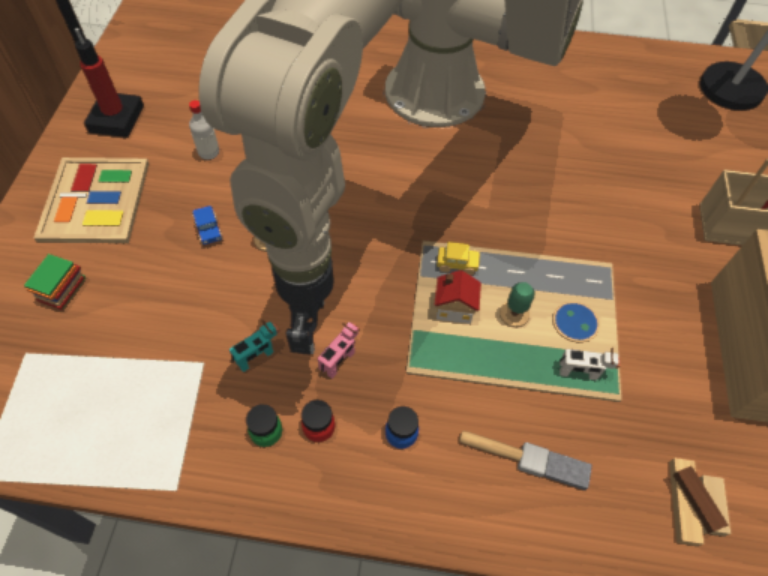

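View pics/top5.png

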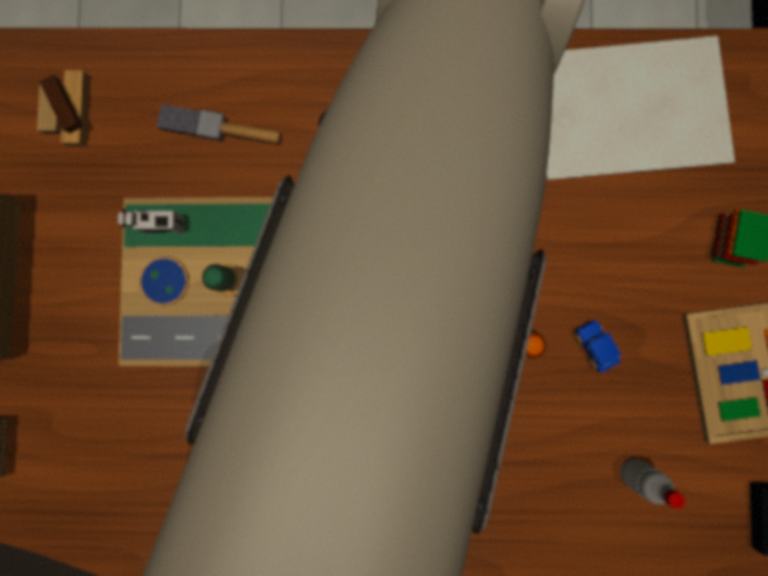

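The pictures show everything upright and in place: roof on the house at (458,292), tree at (518,302), yellow car on the road at (458,258) and cow on the meadow behind the pond at (587,362) in the scene view. The blue car and orange tree have not moved, and the gripper is clear.

```bash
python3 -c "
from workcell import hand_in; print(hand_in())"
```

```text
the job is handed in; nothing more can be done
None
```

The farm is set out and handed in at about 44 s on the robot's clock: the roof measures fully home, and the tree, yellow car and cow stand upright and let go, each within about 3 mm of its spot; the blue car and orange tree were left untouched.

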